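# Lay the breakfast board

## Task

Lay the breakfast board: stand the mug in the middle of the round saucer and the egg cup in the middle of the square plate, and stand the pepper mill on the board exactly midway between the saucer and the plate. Set the salt pot on the board straight behind the mill (on the side away from the robot, square to the board), a finger's breadth (about 2 cm) clear of it, with its lid properly on. Everything ends upright and let go; never tip the egg, and leave the jam jar and oil bottle where they are.

Things in the scene. Friction and masses are not known exactly. Their poses are not given: they have to be found in the camera images.
- board: Wooden breakfast board lying on the counter, 260 mm (its x, near to far) by 380 mm (its y, side to side), 12 mm thick; fixed. Origin at the centre of its underside; its x axis points from its near long edge to its far long edge, away from the robot, turned at most 12 degrees; its y axis to the robot's left.
- saucer: Round white saucer, 110 mm across, flat, 8 mm thick, fixed on the board on its left or right half. Origin at the centre of its underside (on the board's top, 12 mm above the counter); axes parallel to the board's.
- plate: Square white side plate, 100 mm by 100 mm, flat, 8 mm thick, fixed on the other half of the board; its centre is 240 mm from the saucer's, measured along the board's y. Origin at the centre of its underside (on the board's top); axes parallel to the board's.
- mug_mid (a point): Centre (half-way up) of the plain off-white to grey coffee mug with a ring handle: body about 66 mm across at the rim, 75 mm high, standing upright, loose, about 200 g. Axis z is up when it stands as it should. The handle stands out along its +y axis, to about 65 mm from the centre, so it is gripped across its x axis.
- egg_mid (a point): Centre (half-way up) of the wooden egg cup with a brown boiled egg fixed in it (one rigid piece), round, 75 mm high, about 120 g, loose: foot 46 mm across, waist 22 mm across at 12 to 20 mm height, cup 48 to 52 mm across at 30 to 50 mm height, the egg above that. Axis z is up when it stands as it should. 
- mill_mid (a point): Centre (half-way up) of the dark turned-wood pepper mill, round, 100 mm high, about 160 g, loose: 48 mm across up to 30 mm height, waist 38 mm across at 45 to 60 mm height, head 46 mm across at 72 mm, small knob on top. Axis z is up when it stands as it should. 
- pot_mid (a point): Centre (half-way up) of the open stainless-steel salt pot, a straight round pot without handle, 62 mm outside, 52 mm inside, 50 mm high, about 220 g, loose, empty. Axis z is up when it stands as it should. 
- lid_mid (a point): Centre (half-way up) of the round wooden lid of the salt pot, lying right way up on the counter, about 50 g, loose, 34 mm high in all: from below a 44 mm plug 6 mm deep, a 68 mm disc 6 mm thick, a knob 18 mm across and 22 mm high. Put on the pot, the plug sinks into the mouth and the disc rests on the rim; the lid's centre is then 36 mm above the pot's centre. Axis z is up when it stands as it should. 
- jam_mid (a point): Centre (half-way up) of a closed amber jam jar with a steel cap, 60 mm across, 85 mm high, among the loose things; a bystander, to be left alone. 
- oil_mid (a point): Centre (half-way up) of a green glass oil bottle, 60 mm across, 200 mm high, beyond the board to the left; a bystander, to be left alone.

How it is judged:
By the outcome, as a careful person would: the job done as asked, in the order asked, and still so for the second after the job is handed in, with the robot touching nothing.
It also fails if it takes over 125 s, if anything falls off the work surface, if the arm or the gripper's body presses on something with over 40 N, if the wrist force passes 120 N, or if a joint passes its speed limit or range.

## Robot

A 7-joint arm with a two-finger parallel gripper is mounted at the origin on the work surface. World frame = base frame: x ahead of the robot, y to its left, z up, the work surface at z = 0. Lengths are in m, angles in rad, forces in N, time in s.
With the tool pointing down it reaches from about 0.425 to 1.025 m from the base axis. Payload 9.4 kg.
Tool frame: the origin (TCP) lies midway between the tips of the shut fingers; the grasp point (between the pads) lies 19 mm behind it; z points along the fingers, y is the line along which they close (so a half turn about z gives the same grasp; the last joint's range is limited). The gripper opens to 93 mm and grips with 3 to 60 N. Pads are 15 mm wide; open, the fingers measure 128 mm over their backs; the gripper's body (75 mm by 188 mm) begins 65 mm behind the grasp point.
Start: joints at [-1.338, 0.599, -0.003, 1.599, 0.002, 0.943, -0.08], TCP at [0.221, 0.69, 0.219] pointing down, gripper open.
Joint ranges: [-2.57, 2.57], [-0.35, 1.97], [-1.29, 1.29], [0.11, 2.56], [-1.05, 4.19], [0.11, 1.86], [-2.63, 2.63]. Speed limits (rad/s): [2.22, 2.22, 3.01, 3.01, 3.14, 3.14, 3.14].

## Interface

Orientations are given as a 3x3 rotation matrix whose columns are the frame's x, y, z axes.
In Python, from workcell import robot gives the robot as it stands. The module is installed in compiled form; this text tells all that it offers.
- The arm moves only by the tool drive_tool, never from a script. Its argument "increments" is text: rows parted by semicolons, each of 5 numbers parted by spaces: the closure, from -1 (fully open) to 1 (shut), so that 0 is half open, then the shift along the world's x, y, z in m, then the turn about the world's z in degrees. In form: claw tx ty tz twist; .... A call has 1 to 5 rows; each row shifts and turns the commanded pose from where the row before left it; what a row does not reach is not made up. A row lasts 1/12 s, in which the tool goes at most 41.7 mm and 7.16 degrees, less where a joint would pass 70% of its speed; a pose out of reach is approached as far as the arm can. A call is refused whole if a number of a shift passes 0.0417 or a number of a turn 7.16, either way. A call with a gripper value outside its range is refused whole. The fingers move at their own pace and stop on an object; "squeeze" is the grip in N (left out, the last holds). Time passes only in rows, so rows that do not move let the fingers close. It gives the time, the measured TCP pose, the force, the opening and the grip force at its end, in the units of the state.
- robot.state(): the state, without advancing time (a new reading comes with each control period).
- robot.camera(name): name is "scene" or "top" or "wrist"; returns (picture, depth): 420x560x3 uint8, red, green, blue; 420x560 float32, m along the optical axis (not along the pixel's ray), 0 where there is no reading.
- robot.camera_params(name): a dict with "vfov" (degrees; the focal length in pixels is half the picture's height over the tangent of half this angle, whatever the lens; pixels are square), "cx", "cy" (the principal point, pixels), "camera_from_world" (4x4, takes a point from world to camera coordinates); the wrist camera has in their place "tool_from_camera" (4x4, takes a point from camera to tool coordinates, whose origin is the TCP and whose axes are the flange's). Camera axes: x right, y down, z forward; pixel columns grow to the right and rows downward; lengths in m; the calibration is good to about 2 mm. A picture is of the moment at which its call begins: read the wrist's pose just before it. camera_params takes no time and is no camera call.
- robot.sign_off(): hands the job in; it is judged then, once.
The state is a dict: "t": time; "qpos": joint angles; "qd": joint speeds; "tau": joint torques, N m; "ee_pos": TCP position; "orientation": TCP orientation; "wrist_force": force on the tool from outside, world axes, zero at the start; "moment": the same for the moment, N m; "grip_width": finger opening in m; "grip_force": force on a finger pad.
Only numpy, scipy, OpenCV 4.12 (cv2) and the standard library are available. Lean on these libraries where they do the work, as an engineer would, in place of code of your own. Each camera call takes 0.05 s, during which the arm holds its last target. There are 200 camera calls.

## Working session

There is one attempt and no reset: what is moved stays moved. The work goes in short steps, Python scripts to look and compute and a tool call to move; the robot and the scene stay as the last step left them, time stands still between calls to the robot, and variables do not carry over. Pictures are saved under pics/ and viewed, at most 15 in all, crops included, and the job is handed in when it is done.

Besides the shell and the picture viewer there is one more tool, called after "Request:" in YAML: its name, and indented under it one key for each argument. drive_tool: Moves the arm, as the interface text tells. Its arguments: {"type":"object","properties":{"increments":{"type":"string"},"squeeze":{"type":"number"}},"required":["increments"]}

```bash
mkdir -p pics
cat > h.py <<'E'
import numpy as np, cv2
from workcell import robot
def cam(n):
    s=robot.state(); im,d=robot.camera(n); p=robot.camera_params(n)
    f=im.shape[0]/2/np.tan(np.radians(p['vfov'])/2)
    if n=='wrist':
        T=np.eye(4);T[:3,:3]=np.array(s['orientation']).reshape(3,3);T[:3,3]=s['ee_pos']
        W=T@np.array(p['tool_from_camera'])
    else: W=np.linalg.inv(np.array(p['camera_from_world']))
    v,u=np.mgrid[:im.shape[0],:im.shape[1]]
    P=np.stack([(u-p['cx'])/f*d,(v-p['cy'])/f*d,d,np.ones_like(d)],-1)@W.T
    X=P[...,:3].copy(); X[d==0]=np.nan
    return im,X,W,f,p
def save(n,im): cv2.imwrite('pics/'+n,im[...,::-1])
E
python3 - <<'E'
from h import *
for n in('top','scene'):
    im,X,W,f,p=cam(n); save(n+'1.png',im); np.savez('/tmp/'+n,im=im,X=X); print(n,W.round(3),f,{k:v for k,v in p.items() if k!='camera_from_world'})
E
```

```text
top [[ 0.022 -0.998  0.052  0.528]
 [-1.    -0.023 -0.002 -0.006]
 [ 0.003 -0.052 -0.999  1.371]
 [ 0.     0.     0.     1.   ]] 417.0406009362869 {'vfov': 53.45490586915511, 'cx': 285.14050960658557, 'cy': 213.11791038433145}
scene [[-0.205  0.652 -0.73   1.669]
 [ 0.979  0.119 -0.168  0.257]
 [-0.022 -0.748 -0.663  1.071]
 [ 0.     0.     0.     1.   ]] 476.4382504671177 {'vfov': 47.57295474541587, 'cx': 279.3214978951886, 'cy': 212.71895621304432}
```

View pics/top1.png

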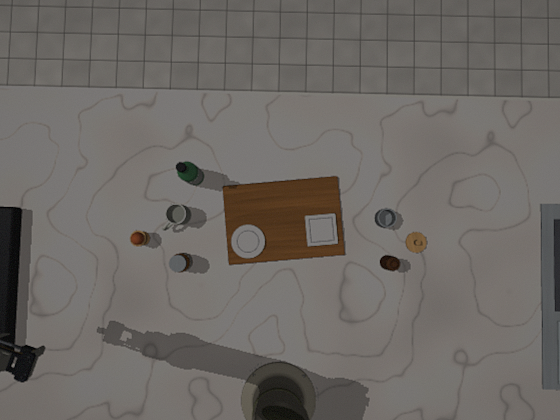

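View pics/scene1.png

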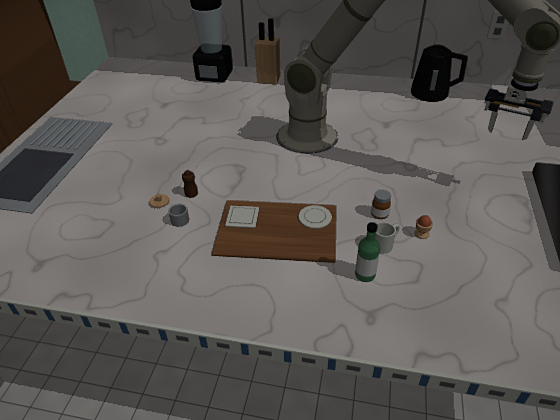

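Run:
```python
from h import *
for n in('top','scene'):
    D=np.load('/tmp/%s.npz'%n); im,X=D['im'],D['X']
    x,y,z=X[...,0],X[...,1],X[...,2]
    c=(x>.3)&(x<.9)&(abs(y)<.6)
    b=c&(abs(z)<.006); A=np.c_[x[b],y[b],np.ones(b.sum())]; print(n,'plane',np.linalg.lstsq(A,z[b],rcond=None)[0].round(4), np.nanstd(z[b]))
    m=(c&(z>.022)).astype(np.uint8)
    k,L,st,ce=cv2.connectedComponentsWithStats(m)
    for i in range(1,k):
        if st[i,4]<15: continue
        q=X[L==i]; zt=np.percentile(q[:,2],98); t=q[q[:,2]>zt-.01]
        print(ce[i].round(1),st[i,4],'zmax',zt.round(3),'mid',((q.min(0)+q.max(0))/2).round(3),'ext',np.ptp(q,0).round(3),'topmid',((t.min(0)+t.max(0))/2)[:2].round(3),np.ptp(t,0)[:2].round(3))
im=np.load('/tmp/top.npz')['im']
c=cv2.resize(im[155:280,120:440],None,fx=2.5,fy=2.5,interpolation=cv2.INTER_CUBIC); save('top_c.png',np.clip(c*1.8,0,255).astype(np.uint8))
```

```text
top plane [0.0003 0.0008 0.0002] 0.0025898999837417687
[189.4 172.8] 466 zmax 0.203 mid [0.711 0.289 0.115] ext [0.057 0.059 0.185] topmid [0.713 0.29 ] [0.023 0.027]
[175.  216.2] 295 zmax 0.081 mid [0.575 0.337 0.052] ext [0.082 0.078 0.06 ] topmid [0.583 0.332] [0.066 0.065]
[386.4 218.1] 154 zmax 0.056 mid [ 0.589 -0.331  0.04 ] ext [0.058 0.059 0.035] topmid [ 0.588 -0.331] [0.058 0.059]
[317.4 220.9] 69 zmax 0.027 mid [ 0.576 -0.112  0.025] ext [0.036 0.058 0.005] topmid [ 0.576 -0.112] [0.036 0.058]
[329.1 219.5] 19 zmax 0.028 mid [ 0.581 -0.151  0.025] ext [0.029 0.019 0.006] topmid [ 0.581 -0.151] [0.029 0.019]
[247.8 228.8] 25 zmax 0.027 mid [0.545 0.112 0.025] ext [0.022 0.03  0.005] topmid [0.545 0.112] [0.022 0.03 ]
[330.1 228.9] 27 zmax 0.028 mid [ 0.55  -0.153  0.025] ext [0.026 0.029 0.007] topmid [ 0.55  -0.153] [0.026 0.029]
[311.1 231.9] 31 zmax 0.026 mid [ 0.539 -0.095  0.024] ext [0.032 0.029 0.005] topmid [ 0.539 -0.095] [0.032 0.029]
[256.9 231.1] 15 zmax 0.026 mid [0.535 0.081 0.024] ext [0.019 0.019 0.004] topmid [0.535 0.081] [0.019 0.019]
[322.9 237.3] 47 z
[... 1276 characters left out ...]
.332] [0.063 0.064]
[239.7 215.9] 199 zmax 0.027 mid [ 0.553 -0.131  0.026] ext [0.094 0.088 0.008] topmid [ 0.553 -0.131] [0.094 0.088]
[253.1 210.3] 40 zmax 0.026 mid [ 0.525 -0.102  0.025] ext [0.051 0.045 0.006] topmid [ 0.525 -0.102] [0.051 0.045]
[309.8 215.5] 124 zmax 0.027 mid [0.511 0.094 0.025] ext [0.092 0.073 0.006] topmid [0.511 0.094] [0.092 0.073]
[322.2 217.5] 64 zmax 0.028 mid [0.512 0.134 0.026] ext [0.077 0.035 0.007] topmid [0.512 0.134] [0.077 0.035]
[423.9 223.4] 227 zmax 0.076 mid [0.514 0.453 0.055] ext [0.044 0.05  0.05 ] topmid [0.512 0.453] [0.032 0.031]
[374.1 246.4] 1414 zmax 0.201 mid [0.644 0.319 0.113] ext [0.209 0.12  0.182] topmid [0.717 0.29 ] [0.029 0.027]
```

View pics/top_c.png

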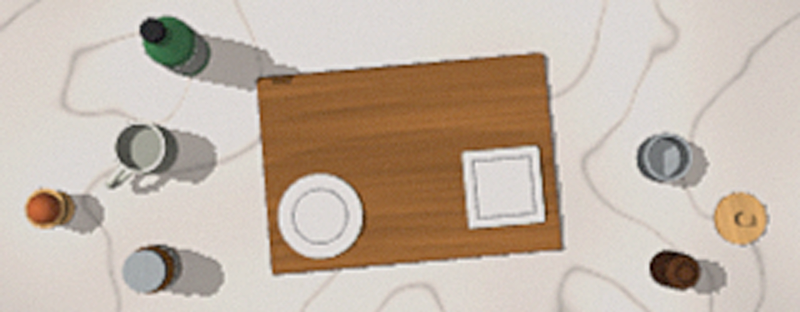

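```bash
cat >> h.py <<'E'
def toplane(uv,W,f,p,z):
    uv=np.atleast_2d(uv).astype(float); r=np.c_[(uv[:,0]-p['cx'])/f,(uv[:,1]-p['cy'])/f,np.ones(len(uv))]@W[:3,:3].T
    o=W[:3,3]; return (o+r*((z-o[2])/r[:,2])[:,None])[:,:2]
def dishes(n,boxes,im=None,cv=None):
    """boxes: dict name->(u0,v0,u1,v1); white dish contour -> centre at z=.020"""
    im,X,W,f,p=cam(n); g=im.astype(int)
    for k,(a,b,c,d) in boxes.items():
        s=im[b:d,a:c]; hsv=cv2.cvtColor(s,cv2.COLOR_RGB2HSV)
        m=((hsv[...,1]<70)&(hsv[...,2]>70)).astype(np.uint8)
        cs,_=cv2.findContours(m,0,cv2.CHAIN_APPROX_NONE); q=max(cs,key=cv2.contourArea)[:,0]+[a,b]
        w=toplane(q,W,f,p,.020).astype(np.float32); hull=cv2.convexHull(w*1000)
        r=cv2.minAreaRect(hull); M=cv2.moments(hull); print(n,k,'rect',np.round(r[0],1),np.round(r[1],1),round(r[2],1),'cent',round(M['m10']/M['m00'],1),round(M['m01']/M['m00'],1))
    return im,X,W,f,p
E
python3 - <<'E'
from h import *
im,X,W,f,p=dishes('top',dict(saucer=(229,222,268,260),plate=(302,210,340,250)))
c=np.array([(258,78),(545,54),(563,248),(272,273)])/2.5+[120,155]
w=toplane(c,W,f,p,.012);print(w.round(3)); 
for a,b in((0,1),(3,2),(3,0),(2,1)):
    d=w[b]-w[a];print(np.linalg.norm(d).round(3),np.degrees(np.arctan2(d[1],d[0])).round(2))
im,X,W,f,p=dishes('scene',dict(saucer=(297,204,333,230),plate=(222,204,261,231)))
c=np.array([(213,257),(335,259),(338,204),(224,202)]);w=toplane(c,W,f,p,.012);print(w.round(3))
s=robot.state();print(s['ee_pos'],np.array(s['orientation']).round(2),s['t'])
print(robot.camera_params('wrist'))
E
```

```text
top saucer rect [505.3 111. ] [107.6 107.1] 46.4 cent 505.5 110.8
top plate rect [ 548.2 -125.3] [100.7 100.8] 6.3 cent 548.3 -125.4
[[ 0.682  0.196]
 [ 0.722 -0.179]
 [ 0.469 -0.207]
 [ 0.429  0.17 ]]
0.377 -83.89
0.379 -83.84
0.255 5.81
0.254 6.18
scene saucer rect [508.  110.2] [113.2 105.4] 10.1 cent 507.3 109.3
scene plate rect [ 549.7 -127.5] [103.4  99.4] 6.2 cent 549.7 -127.6
[[ 0.739 -0.168]
 [ 0.679  0.197]
 [ 0.424  0.177]
 [ 0.483 -0.211]]
[0.22097965 0.69022424 0.21808639] [[-0.95  0.3  -0.  ]
 [ 0.3   0.95 -0.  ]
 [-0.   -0.   -1.  ]] 0.2
{'vfov': 60.75617471214574, 'cx': 277.9211937823075, 'cy': 214.20010126955094, 'tool_from_camera': array([[-1.07654783e-05, -9.71550379e-01, -2.36832981e-01,
         6.49243685e-02],
       [ 9.99999139e-01,  3.00341374e-04, -1.27753425e-03,
        -8.23775326e-04],
       [ 1.31231963e-03, -2.36832791e-01,  9.71549539e-01,
        -1.66399318e-01],
       [ 0.00000000e+00,  0.00000000e+00,  0.00000000e+00,
         1.00000000e+00]])}
```

Request:
drive_tool:
  increments: "-1 0.028 -0.0275 0 -1.7;-1 0.028 -0.0275 0 -1.7;-1 0.028 -0.0275 0 -1.7;-1 0.028 -0.0275 0 -1.7;-1 0.028 -0.0275 0 -1.7"

```text
t: 0.62
ee_pos: [0.362, 0.5515, 0.2185]
orientation: [[-0.896, 0.443, 0.0], [0.443, 0.896, -0.0], [-0.0, -0.0, -1.0]]
wrist_force: [0.4, -0.6, 1.2]
grip_width: 0.093
grip_force: 0.0
```

Request:
drive_tool:
  increments: "-1 0.028 -0.0275 0 -1.7;-1 0.028 -0.0275 0 -1.7;-1 0.028 -0.0275 0 -1.7;-1 0.028 -0.0275 0 -1.7;-1 0.028 -0.0275 0 -1.7"

```text
t: 1.03
ee_pos: [0.5021, 0.4139, 0.2186]
orientation: [[-0.821, 0.571, -0.0], [0.571, 0.821, -0.0], [0.0, -0.0, -1.0]]
wrist_force: [-0.1, 0.4, -0.0]
grip_width: 0.0933
grip_force: 0.0
```

Request:
drive_tool:
  increments: "-1 0.028 -0.0275 0 -1.7;-1 0.028 -0.0275 0 -1.7;-1 0.028 -0.0275 0 -1.7;-1 0 0 0 0;-1 0 0 0 0"

```text
t: 1.45
ee_pos: [0.5869, 0.3301, 0.2184]
orientation: [[-0.765, 0.645, 0.0], [0.645, 0.765, -0.001], [-0.001, -0.001, -1.0]]
wrist_force: [-0.2, 0.2, 0.8]
grip_width: 0.0931
grip_force: 0.0
```

```bash
cat >> h.py <<'E'
def look(name):
    """wrist picture + top-band centres of every thing seen standing over the counter"""
    s=robot.state(); R=np.array(s['orientation']); im,X,W,f,p=cam('wrist'); save(name,im)
    print('t',s['t'],'tcp',np.round(s['ee_pos'],4),'closing axis deg',np.degrees(np.arctan2(R[1,1],R[0,1])).round(1),'Rz',R[:,2].round(3),'q7',round(s['qpos'][6],2))
    z=X[...,2]; m=((z>.028)&(z<.125)).astype(np.uint8)
    k,L,st,ce=cv2.connectedComponentsWithStats(m)
    for i in range(1,k):
        if st[i,4]<300: continue
        q=X[L==i]; zt=np.percentile(q[:,2],98); t=q[q[:,2]>zt-.008]; (c,r)=cv2.minEnclosingCircle((t[:,:2]*1000).astype(np.float32))
        print(ce[i].round(0),st[i,4],'zt',zt.round(3),'top circle',np.round(c,1),round(r,1),'allmid',((q.min(0)+q.max(0))/2*1000).round(1),'ext',(np.ptp(q,0)*1000).round(0))
    return im,X,W,f,p
E
python3 -c "
from h import *
look('w1.png')"
```

```text
t 1.45 tcp [0.5869 0.3301 0.2184] closing axis deg 49.9 Rz [ 0.    -0.001 -1.   ] q7 0.34
[329.  36.] 3101 zt 0.075 top circle [507.8 452.2] 16.6 allmid [507.6 452.7  53.9] ext [51. 51. 46.]
[151.  73.] 5273 zt 0.087 top circle [434.3 317. ] 26.7 allmid [436.2 318.   58.5] ext [57. 59. 60.]
[280. 194.] 2573 zt 0.076 top circle [580.9 334.3] 39.2 allmid [576.9 338.1  52.8] ext [85. 80. 49.]
[325. 288.] 594 zt 0.063 top circle [693.8 305.1] 14.8 allmid [700.  297.3  47. ] ext [34. 43. 38.]
```

View pics/w1.png

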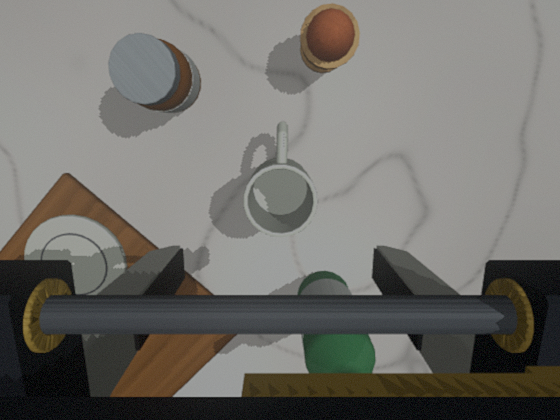

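Run:
```python
from h import *
im,X,W,f,p=cam('wrist')
print(toplane([(281,200),(245,200),(317,200),(281,165),(281,236)],W,f,p,.075).round(4))
z=X[...,2]; m=np.zeros(z.shape,bool); m[160:240,235:325]=1; t=X[m&(z>.069)][:,:2]
print(len(t),cv2.minEnclosingCircle((t*1000).astype(np.float32)))
```

```text
[[0.5848 0.3348]
 [0.5645 0.3104]
 [0.6052 0.3591]
 [0.5612 0.3544]
 [0.6103 0.3135]]
1109 ((586.8947143554688, 330.7769775390625), 32.890296936035156)
```

Request:
drive_tool:
  increments: "-1 -0.001 0.002 -0.038 0;-1 0 0 -0.038 0;-1 0 0 -0.038 0;-1 0 0 -0.038 0;-1 0 0 -0.038 0"

```text
t: 1.97
ee_pos: [0.5824, 0.3373, 0.0273]
orientation: [[-0.77, 0.638, -0.0], [0.638, 0.77, 0.001], [0.001, 0.001, -1.0]]
wrist_force: [0.7, 0.6, 0.5]
grip_width: 0.0932
grip_force: 0.0
```

Request:
drive_tool:
  increments: "-1 0 0 0 0;0 0 0 0 0;0.5 0 0 0 0;1 0 0 0 0;1 0 0 0 0"
  squeeze: 20

```text
t: 2.38
ee_pos: [0.5852, 0.3361, 0.0314]
orientation: [[-0.768, 0.64, 0.003], [0.64, 0.768, 0.002], [-0.001, 0.004, -1.0]]
wrist_force: [0.4, -0.3, 0.2]
grip_width: 0.0705
grip_force: 0.0
```

Request:
drive_tool:
  increments: "1 0 0 0 0;1 0 0 0 0;1 0 0 0 0"

```text
t: 2.63
ee_pos: [0.5849, 0.3356, 0.0309]
orientation: [[-0.768, 0.641, 0.002], [0.641, 0.768, 0.002], [-0.001, 0.003, -1.0]]
wrist_force: [-0.7, -1.0, 8.4]
grip_width: 0.0643
grip_force: 20.0
```

Request:
drive_tool:
  increments: "1 0 0 0.02 0;1 0 0 0.035 0;1 0 0 0.035 0;1 -0.0135 -0.0375 0 0;1 -0.0135 -0.0375 0 0"

```text
t: 3.05
ee_pos: [0.5583, 0.2622, 0.1216]
orientation: [[-0.77, 0.638, 0.006], [0.638, 0.77, 0.004], [-0.002, 0.007, -1.0]]
wrist_force: [1.3, -1.6, -2.7]
grip_width: 0.0642
grip_force: 19.9
```

Request:
drive_tool:
  increments: "1 -0.0135 -0.0375 0 0;1 -0.0135 -0.0375 0 0;1 -0.0135 -0.0375 0 0;1 -0.0115 -0.0375 0 0;1 0 0 0 0"

```text
t: 3.47
ee_pos: [0.5019, 0.1017, 0.1195]
orientation: [[-0.762, 0.647, -0.002], [0.647, 0.762, -0.004], [-0.001, -0.004, -1.0]]
wrist_force: [-1.3, -1.3, -1.3]
grip_width: 0.0642
grip_force: 19.9
```

Request:
drive_tool:
  increments: "1 0 0 0 0;1 0 0 0 0;1 0 0 0 0"

```text
t: 3.72
ee_pos: [0.5058, 0.1114, 0.119]
orientation: [[-0.769, 0.64, 0.001], [0.64, 0.769, 0.001], [-0.0, 0.002, -1.0]]
wrist_force: [0.4, 1.0, -1.4]
grip_width: 0.0646
grip_force: 19.9
```

```bash
python3 -c "
from h import *
look('w2.png')"
```

```text
t 3.7167 tcp [0.5058 0.1114 0.119 ] closing axis deg 50.2 Rz [ 0.001  0.001 -1.   ] q7 0.61
[247. 210.] 505 zt 0.125 top circle [479.2 109.9] 14.9 allmid [478.  109.7 107.5] ext [ 5. 30. 35.]
[310. 212.] 406 zt 0.125 top circle [500.3 136.9] 12.2 allmid [500.4 136.9 107.4] ext [24.  7. 35.]
[277. 271.] 5286 zt 0.121 top circle [509.8 106.4] 29.0 allmid [512.9 104.6 108.1] ext [50. 53. 34.]
```

View pics/w2.png

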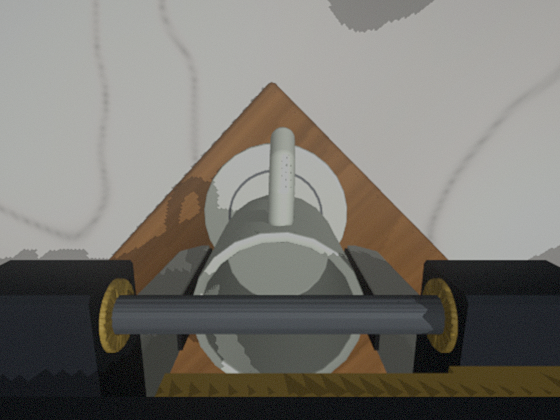

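Run:
```python
from h import *
im,X,W,f,p=cam('wrist'); s=robot.state();print(s['ee_pos'])
print('rim',toplane([(278,310),(278,234),(193,312),(363,312)],W,f,p,.163).round(4))
print('saucer l,r,top',toplane([(205,208),(347,208),(276,143)],W,f,p,.020).round(4))
z=X[...,2]; m=np.zeros(z.shape,bool); m[228:400,188:368]=1; m&=(abs(z-.163)<.006); t=X[m][:,:2]
print(len(t),cv2.minEnclosingCircle((t*1000).astype(np.float32)), np.nanmax(z[230:400,190:365]))
```

```text
[0.50545335 0.11146159 0.1187043 ]
rim [[0.5069 0.1094]
 [0.4839 0.1284]
 [0.487  0.0843]
 [0.528  0.1335]]
saucer l,r,top [[0.4661 0.0713]
 [0.535  0.1541]
 [0.4634 0.1437]]
5023 ((505.77069091796875, 110.10414123535156), 35.472747802734375) 0.23832385755269442
```

Request:
drive_tool:
  increments: "1 0 0 -0.03 0;1 0 0 -0.025 0;1 0 0 -0.008 0;1 0 0 0 0;1 0 0 0 0"

```text
t: 4.23
ee_pos: [0.5049, 0.1104, 0.0556]
orientation: [[-0.768, 0.64, -0.001], [0.64, 0.768, -0.0], [0.001, -0.001, -1.0]]
wrist_force: [0.3, -0.4, -0.3]
grip_width: 0.0645
grip_force: 19.9
```

Request:
drive_tool:
  increments: "1 0 0 0 0;1 0 0 -0.002 0;1 0 0 0 0"

```text
t: 4.48
ee_pos: [0.5055, 0.1102, 0.0544]
orientation: [[-0.768, 0.641, 0.001], [0.641, 0.768, 0.0], [-0.001, 0.001, -1.0]]
wrist_force: [-0.4, -0.2, -2.0]
grip_width: 0.0644
grip_force: 19.9
```

Request:
drive_tool:
  increments: "1 0 0 -0.002 0;1 0 0 0 0;1 0 0 -0.001 0;1 0 0 0 0"

```text
t: 4.82
ee_pos: [0.5052, 0.11, 0.0508]
orientation: [[-0.768, 0.641, 0.0], [0.641, 0.768, 0.0], [-0.0, 0.0, -1.0]]
wrist_force: [-0.7, 1.0, 0.5]
grip_width: 0.0645
grip_force: 19.9
```

Request:
drive_tool:
  increments: "0.2 0 0 0 0;-1 0 0 0 0;-1 0 0 0 0;-1 0 0 0 0;-1 0 0 0.02 0"

```text
t: 5.23
ee_pos: [0.5037, 0.1097, 0.0684]
orientation: [[-0.768, 0.641, -0.004], [0.641, 0.768, -0.001], [0.002, -0.004, -1.0]]
wrist_force: [0.2, 0.3, 0.8]
grip_width: 0.0865
grip_force: 0.0
```

Request:
drive_tool:
  increments: "-1 0 0 0.04 0;-1 0 0 0.04 0;-1 0 0.02 0.025 0;-1 0 0.038 0 0;-1 0 0.038 0 0"

```text
t: 5.65
ee_pos: [0.5062, 0.2062, 0.178]
orientation: [[-0.765, 0.644, 0.004], [0.644, 0.765, 0.002], [-0.002, 0.004, -1.0]]
wrist_force: [0.8, 1.0, -0.0]
grip_width: 0.093
grip_force: 0.0
```

Request:
drive_tool:
  increments: "-1 0 0.038 0 0;-1 0 0.038 0 0;-1 0 0.038 0 0;-1 0 0.038 0 0;-1 0 0.038 0 0"

```text
t: 6.07
ee_pos: [0.5046, 0.3979, 0.1756]
orientation: [[-0.768, 0.641, -0.0], [0.641, 0.768, -0.0], [-0.0, -0.0, -1.0]]
wrist_force: [0.6, 0.3, -0.9]
grip_width: 0.0931
grip_force: 0.0
```

Request:
drive_tool:
  increments: "-1 0 0.038 0 0;-1 0.003 0.017 0 0;-1 0 0 0 0;-1 0 0 0 0;-1 0 0 0 0"

```text
t: 6.48
ee_pos: [0.5081, 0.4496, 0.1752]
orientation: [[-0.767, 0.641, -0.0], [0.641, 0.767, -0.001], [-0.001, -0.001, -1.0]]
wrist_force: [-0.2, 0.1, 0.4]
grip_width: 0.0935
grip_force: 0.0
```

```bash
python3 -c "
from h import *
look('w3.png')"
```

```text
t 6.4833 tcp [0.5081 0.4496 0.1752] closing axis deg 50.1 Rz [-0.    -0.001 -1.   ] q7 0.13
[282. 203.] 2910 zt 0.075 top circle [507.4 452.9] 16.5 allmid [507.4 453.   53.6] ext [51. 51. 46.]
[100. 240.] 5873 zt 0.087 top circle [434.  317.7] 26.8 allmid [434.4 321.3  57.9] ext [60. 53. 60.]
```

View pics/w3.png

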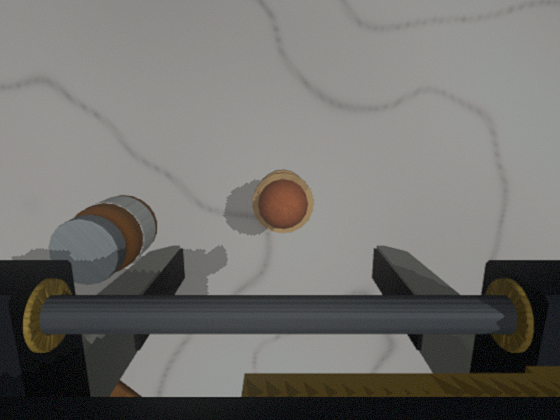

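Request:
drive_tool:
  increments: "-1 -0.0005 0.003 -0.038 0;-1 0 0 -0.038 0;-1 0 0 -0.038 0;-1 0 0 -0.036 0;-1 0 0 0 0"

```text
t: 6.95
ee_pos: [0.5049, 0.4496, 0.0194]
orientation: [[-0.767, 0.642, -0.007], [0.642, 0.767, -0.007], [0.001, -0.01, -1.0]]
wrist_force: [0.0, -0.9, 0.9]
grip_width: 0.0928
grip_force: 0.0
```

Request:
drive_tool:
  increments: "-1 0 0 0 0;-1 0 0 0 0"

```text
t: 7.12
ee_pos: [0.5088, 0.4537, 0.0275]
orientation: [[-0.767, 0.642, 0.001], [0.642, 0.767, 0.001], [-0.001, 0.002, -1.0]]
wrist_force: [0.3, 0.3, -0.7]
grip_width: 0.0927
grip_force: 0.0
```

Request:
drive_tool:
  increments: "-1 -0.001 -0.0005 -0.006 0;-0.2 0 0 0 0;0.2 0 0 0 0;1 0 0 0 0;1 0 0 0 0"
  squeeze: 15

```text
t: 7.53
ee_pos: [0.5068, 0.4538, 0.0205]
orientation: [[-0.768, 0.641, 0.001], [0.641, 0.768, 0.001], [-0.0, 0.001, -1.0]]
wrist_force: [0.7, 0.0, 0.1]
grip_width: 0.071
grip_force: 0.0
```

Request:
drive_tool:
  increments: "1 0 0 0 0;1 0 0 0 0;1 0 0 0 0;1 0 0 0 0"

```text
t: 7.87
ee_pos: [0.5068, 0.4538, 0.0198]
orientation: [[-0.768, 0.641, 0.001], [0.641, 0.768, 0.001], [-0.0, 0.001, -1.0]]
wrist_force: [0.5, 1.2, 0.7]
grip_width: 0.0504
grip_force: 15.0
```

Request:
drive_tool:
  increments: "1 0 0 0.015 0;1 0 0 0.03 0;1 0 0 0.04 0;1 0 0 0.04 0;1 0.0013 -0.018 0.015 0"

```text
t: 8.28
ee_pos: [0.5082, 0.4403, 0.1646]
orientation: [[-0.77, 0.638, 0.004], [0.638, 0.77, 0.006], [0.001, 0.007, -1.0]]
wrist_force: [0.7, 0.4, -2.5]
grip_width: 0.0507
grip_force: 15.0
```

Request:
drive_tool:
  increments: "1 0.0026 -0.036 0 0;1 0.0026 -0.036 0 0;1 0.0026 -0.036 0 0;1 0.0026 -0.036 0 0;1 0.0026 -0.036 0 0"

```text
t: 8.7
ee_pos: [0.5203, 0.2537, 0.1595]
orientation: [[-0.768, 0.64, -0.0], [0.64, 0.768, -0.0], [0.0, -0.001, -1.0]]
wrist_force: [0.5, 0.0, -2.0]
grip_width: 0.0506
grip_force: 15.0
```

Request:
drive_tool:
  increments: "1 0.0026 -0.036 0 0;1 0.0026 -0.036 0 0;1 0.0026 -0.036 0 0;1 0.0026 -0.036 0 0;1 0.0026 -0.036 0 0"

```text
t: 9.12
ee_pos: [0.5334, 0.0737, 0.1595]
orientation: [[-0.768, 0.641, -0.0], [0.641, 0.768, -0.0], [0.0, -0.0, -1.0]]
wrist_force: [0.5, 0.2, -1.7]
grip_width: 0.0507
grip_force: 15.0
```

Request:
drive_tool:
  increments: "1 0.0026 -0.036 0 0;1 0.0026 -0.036 0 0;1 0.0026 -0.036 0 0;1 0.0026 -0.036 0 0;1 0.0026 -0.036 0 0"

```text
t: 9.53
ee_pos: [0.5463, -0.1063, 0.1595]
orientation: [[-0.768, 0.641, -0.001], [0.641, 0.768, 0.0], [0.0, -0.0, -1.0]]
wrist_force: [0.2, 0.0, -1.7]
grip_width: 0.0503
grip_force: 15.0
```

Request:
drive_tool:
  increments: "1 0.0013 -0.02 0 0;1 0 0 0 0;1 0 0 0 0;1 0 0 0 0;1 0 0 0 0"

```text
t: 9.95
ee_pos: [0.548, -0.123, 0.1595]
orientation: [[-0.769, 0.639, -0.0], [0.639, 0.769, 0.001], [0.001, 0.0, -1.0]]
wrist_force: [0.3, 0.6, -1.8]
grip_width: 0.0503
grip_force: 15.0
```

```bash
python3 -c "
from h import *
look('w4.png')"
```

```text
t 9.95 tcp [ 0.548  -0.123   0.1595] closing axis deg 50.3 Rz [-0.     0.001 -1.   ] q7 1.03
[481.   7.] 916 zt 0.065 top circle [529.8  84.7] 12.4 allmid [523.2  83.4  48.4] ext [31. 24. 41.]
[ 13. 264.] 677 zt 0.06 top circle [ 444.3 -327.5] 5.2 allmid [ 437.  -329.7   46.8] ext [26. 16. 37.]
```

View pics/w4.png

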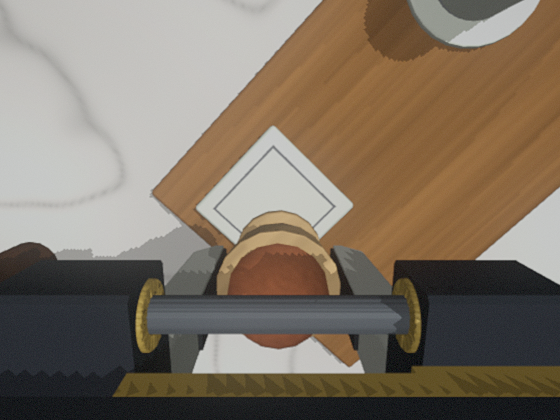

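Run:
```python
from h import *
im,X,W,f,p=cam('wrist')
w=toplane([(274,126),(197,207),(353,205)],W,f,p,.020);print(w.round(4),'centre',((w[1]+w[2])/2).round(4),np.linalg.norm(w[1]-w[2]))
d=w[0]-w[1];print(np.linalg.norm(d),np.degrees(np.arctan2(d[1],d[0]))); d=w[2]-w[0];print(np.linalg.norm(d),np.degrees(np.arctan2(d[1],d[0])))
z=X[...,2];m=np.zeros(z.shape,bool);m[200:350,215:345]=1
for a,b in((.16,.19),(.19,.225)):
  t=X[m&(z>a)&(z<b)]; print(len(t),t.min(0).round(3),t.max(0).round(3))
print(toplane([(217,285),(341,285)],W,f,p,.19).round(4))
```

```text
[[ 0.4952 -0.0845]
 [ 0.5049 -0.1804]
 [ 0.5907 -0.0744]] centre [ 0.5478 -0.1274] 0.1363870076947877
0.09642722790259528 95.80554582986063
0.09605195171292054 6.04441698062109
1824 [ 0.522 -0.149  0.16 ] [ 0.574 -0.094  0.19 ]
6500 [ 0.522 -0.145  0.19 ] [ 0.574 -0.097  0.215]
[[ 0.5304 -0.1419]
 [ 0.5629 -0.1027]]
```

Request:
drive_tool:
  increments: "1 0.001 -0.004 -0.035 0;1 0 0 -0.035 0;1 0 0 -0.03 0;1 0 0 -0.013 0;1 0 0 0 0"

```text
t: 10.47
ee_pos: [0.5475, -0.1271, 0.0436]
orientation: [[-0.769, 0.639, -0.005], [0.639, 0.769, 0.001], [0.004, -0.002, -1.0]]
wrist_force: [1.0, 0.2, -1.2]
grip_width: 0.0505
grip_force: 15.0
```

Request:
drive_tool:
  increments: "1 0 0 0 0;1 0 0 0 0;1 0 0 0 0"

```text
t: 10.72
ee_pos: [0.55, -0.1284, 0.048]
orientation: [[-0.768, 0.641, 0.002], [0.641, 0.768, -0.0], [-0.002, 0.001, -1.0]]
wrist_force: [-0.5, -0.3, -1.6]
grip_width: 0.0507
grip_force: 15.0
```

Request:
drive_tool:
  increments: "1 -0.001 0.0015 -0.005 0;1 0 0 0 0;1 0 0 -0.002 0;1 0 0 0 0;1 0 0 0 0"

```text
t: 11.13
ee_pos: [0.5483, -0.127, 0.0398]
orientation: [[-0.768, 0.641, 0.0], [0.641, 0.768, -0.0], [-0.0, 0.0, -1.0]]
wrist_force: [0.1, 0.2, -0.6]
grip_width: 0.0506
grip_force: 15.0
```

Request:
drive_tool:
  increments: "1 0 0 -0.001 0;0.3 0 0 0 0;-0.3 0 0 0 0;-1 0 0 0 0;-1 0 0 0 0"

```text
t: 11.55
ee_pos: [0.5481, -0.1271, 0.0386]
orientation: [[-0.768, 0.641, 0.0], [0.641, 0.768, -0.0], [-0.0, -0.0, -1.0]]
wrist_force: [-0.5, -0.6, -0.2]
grip_width: 0.0661
grip_force: 0.0
```

Request:
drive_tool:
  increments: "-1 0 0 0 0;-1 0 0 0.035 0;-1 0 0 0.04 0;-1 0 0 0.04 0;-1 -0.008 -0.017 0.02 0"

```text
t: 11.97
ee_pos: [0.5428, -0.1414, 0.1775]
orientation: [[-0.77, 0.638, 0.005], [0.638, 0.77, 0.001], [-0.003, 0.004, -1.0]]
wrist_force: [1.3, 0.4, -0.4]
grip_width: 0.0924
grip_force: 0.0
```

Request:
drive_tool:
  increments: "-1 -0.016 -0.034 0 0;-1 -0.016 -0.034 0 0;-1 -0.016 -0.034 0 0;-1 -0.016 -0.034 0 0;-1 -0.016 -0.034 0 0"

```text
t: 12.38
ee_pos: [0.459, -0.3154, 0.1737]
orientation: [[-0.768, 0.641, 0.0], [0.641, 0.768, -0.0], [-0.0, -0.0, -1.0]]
wrist_force: [0.3, 0.2, -0.3]
grip_width: 0.0929
grip_force: 0.0
```

Request:
drive_tool:
  increments: "-1 -0.013 -0.028 0 0;-1 0 0 0 0;-1 0 0 0 0;-1 0 0 0 0"

```text
t: 12.72
ee_pos: [0.4473, -0.3414, 0.1734]
orientation: [[-0.768, 0.641, -0.0], [0.641, 0.768, 0.001], [0.0, 0.001, -1.0]]
wrist_force: [0.3, -0.2, 0.7]
grip_width: 0.0932
grip_force: 0.0
```

```bash
python3 -c "
from h import *
look('w5.png')
im,X,W,f,p=cam('top'); save('top2.png',np.clip(2*cv2.resize(im[175:275,210:450],None,fx=3.2,fy=3.2,interpolation=2),0,255))"
```

```text
t 12.7167 tcp [ 0.4473 -0.3414  0.1734] closing axis deg 50.1 Rz [-0.     0.001 -1.   ] q7 1.45
[546. 136.] 1322 zt 0.071 top circle [ 539.8 -144.2] 18.2 allmid [ 541.9 -136.2   49.9] ext [37. 37. 44.]
[274. 213.] 3217 zt 0.101 top circle [ 446.4 -346. ] 12.0 allmid [ 445.1 -344.9   65.1] ext [45. 44. 74.]
[384. 342.] 693 zt 0.051 top circle [ 601.2 -347.2] 24.7 allmid [ 601.5 -347.3   41.3] ext [37. 36. 22.]
```

View pics/w5.png

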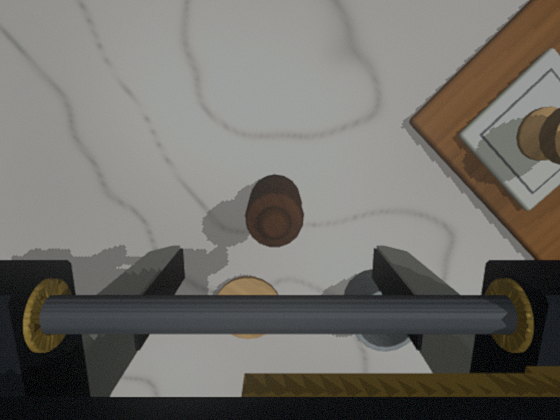

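Request:
drive_tool:
  increments: "-1 -0.001 -0.003 -0.035 0;-1 0 0 -0.035 0;-1 0 0 -0.035 0;-1 0 0 -0.033 0;-1 0 0 0 0"

```text
t: 13.23
ee_pos: [0.4448, -0.3416, 0.0305]
orientation: [[-0.77, 0.638, -0.006], [0.638, 0.77, 0.005], [0.008, -0.0, -1.0]]
wrist_force: [-0.4, 0.3, 0.1]
grip_width: 0.0929
grip_force: 0.0
```

Request:
drive_tool:
  increments: "-1 0 0 0 0;0 0 0 0 0;1 0 0 0 0;1 0 0 0 0"
  squeeze: 18

```text
t: 13.57
ee_pos: [0.4472, -0.3455, 0.0377]
orientation: [[-0.768, 0.641, 0.003], [0.641, 0.768, -0.002], [-0.003, 0.0, -1.0]]
wrist_force: [-0.6, -1.2, -0.3]
grip_width: 0.0771
grip_force: 0.0
```

Request:
drive_tool:
  increments: "1 0 0 0 0;1 0 0 0 0;1 0 0 0 0;1 0 0 0 0;1 0 0 0 0"

```text
t: 13.98
ee_pos: [0.4462, -0.345, 0.0358]
orientation: [[-0.768, 0.641, 0.0], [0.641, 0.768, -0.0], [-0.0, 0.0, -1.0]]
wrist_force: [1.2, 1.7, 1.3]
grip_width: 0.0442
grip_force: 18.0
```

Request:
drive_tool:
  increments: "1 0 0 0.015 0;1 0 0 0.035 0;1 0 0 0.035 0;1 0 0 0.035 0;1 0.0045 0.0185 0.02 0"

```text
t: 14.4
ee_pos: [0.4501, -0.3302, 0.1789]
orientation: [[-0.765, 0.644, 0.002], [0.644, 0.765, -0.004], [-0.004, -0.001, -1.0]]
wrist_force: [0.9, 0.2, -1.4]
grip_width: 0.0442
grip_force: 18.0
```

Request:
drive_tool:
  increments: "1 0.009 0.037 0 0;1 0.009 0.037 0 0;1 0.009 0.037 0 0;1 0.009 0.037 0 0;1 0.009 0.037 0 0"

```text
t: 14.82
ee_pos: [0.4954, -0.1398, 0.1755]
orientation: [[-0.767, 0.641, -0.0], [0.641, 0.767, 0.0], [0.0, -0.0, -1.0]]
wrist_force: [0.4, -0.5, -1.5]
grip_width: 0.0444
grip_force: 18.0
```

Request:
drive_tool:
  increments: "1 0.009 0.037 0 0;1 0.009 0.037 0 0;1 0.009 0.037 0 0;1 0.0045 0.0225 0 0;1 0 0 0 0"

```text
t: 15.23
ee_pos: [0.528, -0.0018, 0.1753]
orientation: [[-0.773, 0.635, 0.0], [0.635, 0.773, 0.002], [0.001, 0.002, -1.0]]
wrist_force: [0.9, 0.2, -1.1]
grip_width: 0.0441
grip_force: 18.0
```

Request:
drive_tool:
  increments: "1 0 0 0 0;1 0 0 0 0;1 0 0 0 0;1 0 0 0 0"

```text
t: 15.57
ee_pos: [0.5268, -0.0095, 0.1756]
orientation: [[-0.766, 0.642, -0.0], [0.642, 0.766, -0.0], [-0.0, -0.0, -1.0]]
wrist_force: [0.2, -0.0, -2.2]
grip_width: 0.0439
grip_force: 18.0
```

```bash
python3 -c "
from h import *
look('w6.png')"
```

```text
t 15.5667 tcp [ 0.5268 -0.0095  0.1756] closing axis deg 50.0 Rz [-0. -0. -1.] q7 0.81
[395.  77.] 7480 zt 0.096 top circle [503.6 110.5] 39.1 allmid [498.1 109.7  62.7] ext [85. 74. 69.]
```

View pics/w6.png

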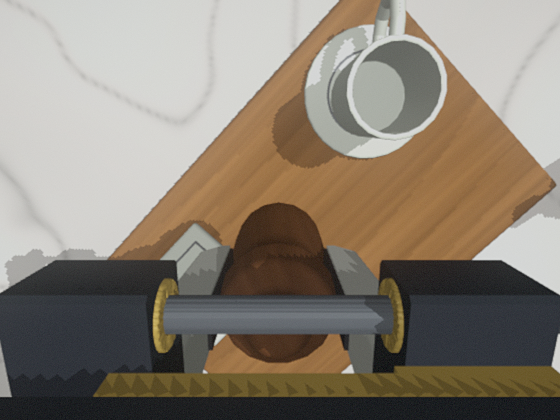

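View pics/top2.png

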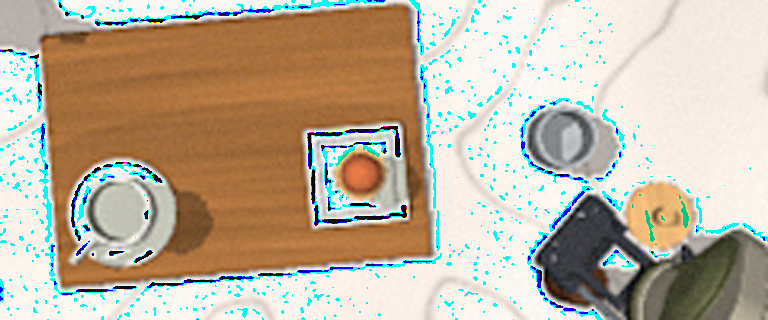

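Request:
drive_tool:
  increments: "1 0 0.001 -0.035 0;1 0 0 -0.035 0;1 0 0 -0.035 0;1 0 0 -0.015 0;1 0 0 0 0"

```text
t: 16.03
ee_pos: [0.5253, -0.0079, 0.0525]
orientation: [[-0.767, 0.642, -0.005], [0.642, 0.767, -0.001], [0.004, -0.004, -1.0]]
wrist_force: [-0.1, 0.6, -1.8]
grip_width: 0.0443
grip_force: 18.0
```

Request:
drive_tool:
  increments: "1 0 0 0 0;1 0 0 0 0;1 0 0 0 0"

```text
t: 16.28
ee_pos: [0.5281, -0.0073, 0.0571]
orientation: [[-0.767, 0.641, 0.003], [0.641, 0.767, 0.0], [-0.002, 0.002, -1.0]]
wrist_force: [1.0, 0.4, -1.4]
grip_width: 0.0443
grip_force: 18.0
```

Request:
drive_tool:
  increments: "1 -0.001 -0.001 -0.005 0;1 0 0 -0.002 0;1 0 0 0 0;1 0 0 0 0"

```text
t: 16.62
ee_pos: [0.5262, -0.008, 0.0488]
orientation: [[-0.768, 0.641, 0.0], [0.641, 0.768, 0.0], [-0.0, 0.0, -1.0]]
wrist_force: [-0.1, 0.2, -1.9]
grip_width: 0.0439
grip_force: 18.0
```

Request:
drive_tool:
  increments: "1 0.001 0 -0.001 0;1 0 0 0 0;0.4 0 0 0 0;-0.2 0 0 0 0;-1 0 0 0 0"

```text
t: 17.03
ee_pos: [0.5273, -0.008, 0.0477]
orientation: [[-0.768, 0.641, 0.0], [0.641, 0.768, -0.0], [-0.0, 0.0, -1.0]]
wrist_force: [0.2, 0.6, 0.2]
grip_width: 0.0532
grip_force: 0.0
```

Request:
drive_tool:
  increments: "-1 0 0 0 0;-1 0 0 0 0;-1 0 0 0.03 0;-1 0 0 0.04 0;-1 0 0 0.04 0"

```text
t: 17.45
ee_pos: [0.5262, -0.0081, 0.1581]
orientation: [[-0.768, 0.641, -0.003], [0.641, 0.768, -0.0], [0.002, -0.002, -1.0]]
wrist_force: [0.3, 0.5, 0.8]
grip_width: 0.0858
grip_force: 0.0
```

Request:
drive_tool:
  increments: "-1 0 0 0.03 0;-1 0.0035 -0.018 0 4.6;-1 0.007 -0.036 0 4.6;-1 0.007 -0.036 0 4.6;-1 0.007 -0.036 0 4.6"

```text
t: 17.87
ee_pos: [0.5519, -0.135, 0.1882]
orientation: [[-0.933, 0.361, 0.001], [0.361, 0.933, -0.0], [-0.001, 0.0, -1.0]]
wrist_force: [0.8, -0.4, 0.1]
grip_width: 0.0927
grip_force: 0.0
```

Request:
drive_tool:
  increments: "-1 0.007 -0.036 0 4.6;-1 0.007 -0.036 0 4.6;-1 0.007 -0.036 0 4.6;-1 0.007 -0.036 0 4.6;-1 0.007 -0.036 0 4.6"

```text
t: 18.28
ee_pos: [0.5865, -0.3159, 0.1876]
orientation: [[-1.0, -0.031, -0.0], [-0.031, 1.0, 0.0], [0.0, 0.0, -1.0]]
wrist_force: [0.8, -0.0, 0.7]
grip_width: 0.093
grip_force: 0.0
```

Request:
drive_tool:
  increments: "-1 0.0035 -0.018 0 4.6;-1 0 0 0 0;-1 0 0 0 0;-1 0 0 0 0;-1 0 0 0 0"

```text
t: 18.7
ee_pos: [0.5902, -0.3302, 0.1876]
orientation: [[-0.994, -0.108, -0.0], [-0.108, 0.994, 0.001], [0.0, 0.001, -1.0]]
wrist_force: [0.3, -0.4, -0.5]
grip_width: 0.0931
grip_force: 0.0
```

```bash
python3 -c "
from h import *
look('w7.png')
im,X,W,f,p=cam('top'); z=X[...,2]
for n,a,b,c,zz in (('mill',.5272,-.0082,.03,.095),('mug',.506,.11,.045,.08),('egg',.5486,-.1266,.03,.08),('pot',.59,-.332,.045,.045),('lid',.513,-.435,.03,.03)):
    t=X[(np.hypot(X[...,0]-a,X[...,1]-b)<c)&(z>zz)]; print(n,len(t),cv2.minEnclosingCircle((t[:,:2]*1000).astype(np.float32)) if len(t) else '')
"
```

```text
t 18.7 tcp [ 0.5902 -0.3302  0.1876] closing axis deg 96.2 Rz [-0.     0.001 -1.   ] q7 1.99
[164. 101.] 378 zt 0.036 top circle [ 514.2 -438.3] 9.0 allmid [ 514.2 -438.4   32.5] ext [17. 18.  9.]
[525. 184.] 3860 zt 0.094 top circle [ 549.1 -130.4] 16.6 allmid [ 548.7 -132.9   61.9] ext [51. 44. 68.]
[274. 204.] 1720 zt 0.051 top circle [ 590.  -334.7] 30.9 allmid [ 589.8 -334.7   40.2] ext [61. 61. 24.]
mill 147 ((525.9415283203125, -7.871584892272949), 21.362512588500977)
mug 116 ((502.429931640625, 112.12983703613281), 38.857723236083984)
egg 114 ((548.12939453125, -126.25300598144531), 19.219947814941406)
pot 1823 ((590.0301513671875, -332.01953125), 44.944061279296875)
lid 22 ((513.117431640625, -436.07476806640625), 8.285063743591309)
```

View pics/w7.png

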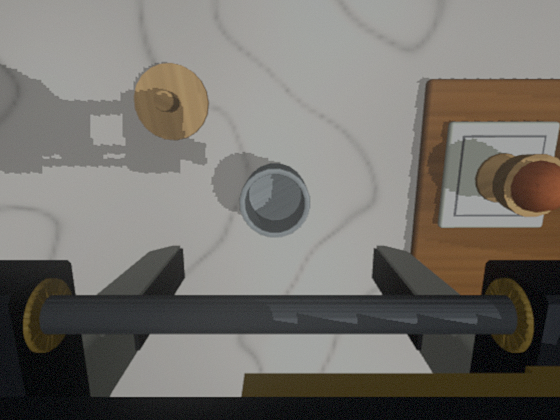

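Request:
drive_tool:
  increments: "-1 0 -0.003 -0.035 0;-1 0 0 -0.035 0;-1 0 0 -0.035 0;-1 0 0 -0.035 0;-1 0 0 -0.025 0"

```text
t: 19.22
ee_pos: [0.5895, -0.3334, 0.0202]
orientation: [[-0.994, -0.108, -0.002], [-0.108, 0.994, 0.001], [0.001, 0.001, -1.0]]
wrist_force: [-0.1, -0.4, -0.4]
grip_width: 0.0929
grip_force: 0.0
```

Request:
drive_tool:
  increments: "-1 0 0 -0.003 0;-1 0 0 0 0;-1 0 0 0 0;-1 0 0 0 0"

```text
t: 19.55
ee_pos: [0.5915, -0.3353, 0.0218]
orientation: [[-0.994, -0.107, 0.003], [-0.107, 0.994, -0.001], [-0.003, -0.002, -1.0]]
wrist_force: [0.1, 0.2, 0.4]
grip_width: 0.0927
grip_force: 0.0
```

Request:
drive_tool:
  increments: "-1 -0.001 0.001 -0.004 0;0 0 0 0 0;1 0 0 0 0;1 0 0 0 0;1 0 0 0 0"
  squeeze: 22

```text
t: 19.97
ee_pos: [0.5892, -0.3342, 0.016]
orientation: [[-0.994, -0.107, 0.0], [-0.107, 0.994, -0.0], [-0.0, -0.0, -1.0]]
wrist_force: [0.4, 0.7, -0.1]
grip_width: 0.071
grip_force: 0.0
```

Request:
drive_tool:
  increments: "1 0 0 0 0;1 0 0 0 0;1 0 0 0 0"

```text
t: 20.22
ee_pos: [0.5892, -0.334, 0.0158]
orientation: [[-0.994, -0.107, 0.0], [-0.107, 0.994, -0.0], [-0.0, -0.0, -1.0]]
wrist_force: [-0.9, 0.5, 2.7]
grip_width: 0.062
grip_force: 22.0
```

Request:
drive_tool:
  increments: "1 0 0 0.015 0;1 0 0 0.035 0;1 0 0 0.04 0;1 0 0 0.04 0;1 0.0005 0.018 0.02 0"

```text
t: 20.63
ee_pos: [0.5901, -0.3206, 0.1699]
orientation: [[-0.995, -0.103, 0.004], [-0.103, 0.995, -0.004], [-0.004, -0.005, -1.0]]
wrist_force: [0.6, -0.9, -1.2]
grip_width: 0.0623
grip_force: 22.0
```

Request:
drive_tool:
  increments: "1 0.0013 0.036 0 0;1 0.0013 0.036 0 0;1 0.0013 0.036 0 0;1 0.0013 0.036 0 0;1 0.0013 0.036 0 0"

```text
t: 21.05
ee_pos: [0.5957, -0.1345, 0.1655]
orientation: [[-0.994, -0.107, -0.0], [-0.107, 0.994, 0.0], [0.0, 0.0, -1.0]]
wrist_force: [0.7, -0.1, -1.7]
grip_width: 0.0625
grip_force: 22.0
```

Request:
drive_tool:
  increments: "1 0.0013 0.036 0 0;1 0.0013 0.036 0 0;1 0.0013 0.036 0 0;1 0.0013 0.028 0 0;1 0 0 0 0"

```text
t: 21.47
ee_pos: [0.6014, 0.0079, 0.1656]
orientation: [[-0.993, -0.115, 0.0], [-0.115, 0.993, 0.004], [-0.001, 0.004, -1.0]]
wrist_force: [0.0, 1.2, -1.6]
grip_width: 0.0621
grip_force: 22.0
```

Request:
drive_tool:
  increments: "1 0 0 0 0;1 0 0 0 0;1 0 0 0 0;1 0 0 0 0"

```text
t: 21.8
ee_pos: [0.6012, -0.0017, 0.1655]
orientation: [[-0.994, -0.105, -0.0], [-0.105, 0.994, -0.001], [0.0, -0.001, -1.0]]
wrist_force: [-0.1, 0.7, -1.7]
grip_width: 0.0622
grip_force: 22.0
```

```bash
python3 -c "
from h import *
im,X,W,f,p=look('w8.png'); z=X[...,2]; np.savez('/tmp/w8',X=X)
"
```

```text
t 21.8 tcp [ 0.6012 -0.0017  0.1655] closing axis deg 96.0 Rz [-0.    -0.001 -1.   ] q7 1.46
[460.  96.] 9959 zt 0.096 top circle [504.5 108.2] 37.2 allmid [498.4 111.5  62.9] ext [85. 78. 70.]
[280. 113.] 3756 zt 0.113 top circle [527.6  -9.2] 11.9 allmid [527.5  -9.1 100.1] ext [45. 44. 28.]
[113. 126.] 4608 zt 0.095 top circle [ 548.7 -127.5] 16.3 allmid [ 548.7 -128.2   62.5] ext [51. 52. 69.]
```

View pics/w8.png

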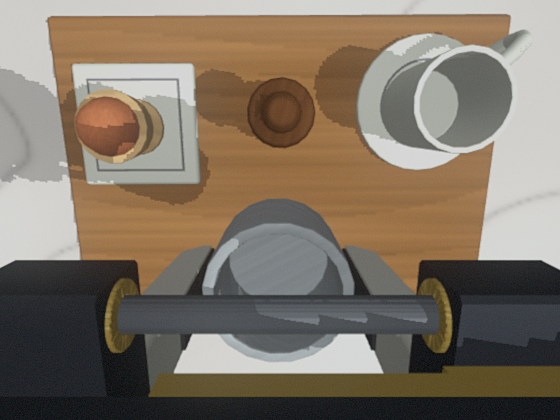

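Run:
```python
from h import *
im,X,W,f,p=cam('wrist')
w=toplane([(73,63),(194,63),(200,184),(76,184)],W,f,p,.020);P=w.mean(0);print(w.round(4),'plate',P.round(4))
S=toplane([(358,101),(425,33),(425,169)],W,f,p,.020);print(S.round(4)); e=np.array([-np.sin(.1065),np.cos(.1065)])
print('saucer from l',(S[0]+.055*e).round(4),'tb',((S[1]+S[2])/2).round(4))
print('mug rim',toplane([(464,98)],W,f,p,.095).round(4),'mill',toplane([(281,112)],W,f,p,.09).round(4))
z=X[...,2];m=np.zeros(z.shape,bool);m[225:370,190:365]=1;m&=(abs(z-.2)<.006)
print('pot rim',cv2.minEnclosingCircle((X[m][:,:2]*1000).astype(np.float32)),robot.state()['ee_pos'])
```

```text
[[ 0.5036 -0.1808]
 [ 0.4933 -0.0828]
 [ 0.592  -0.0726]
 [ 0.6034 -0.1811]] plate [ 0.5481 -0.1293]
[[0.5085 0.0544]
 [0.4516 0.0993]
 [0.5582 0.1211]]
saucer from l [0.5026 0.1091] tb [0.5049 0.1102]
mug rim [[0.5064 0.1053]] mill [[ 0.5268 -0.0085]]
pot rim ((597.1021728515625, -3.383629560470581), 35.889991760253906) [ 0.60128591 -0.00133029  0.16558309]
```

Request:
drive_tool:
  increments: "1 0.0005 0.001 -0.035 0;1 0 0 -0.035 0;1 0 0 -0.035 0;1 0 0 -0.024 0;1 0 0 0 0"

```text
t: 22.32
ee_pos: [0.5991, 0.0003, 0.0322]
orientation: [[-0.994, -0.107, -0.007], [-0.107, 0.994, -0.001], [0.007, 0.0, -1.0]]
wrist_force: [-1.2, 0.1, -1.0]
grip_width: 0.0621
grip_force: 22.0
```

Request:
drive_tool:
  increments: "1 0 0 0 0;1 0 0 0 0;1 0 0 0 0"

```text
t: 22.57
ee_pos: [0.603, 0.0008, 0.0385]
orientation: [[-0.994, -0.107, 0.003], [-0.107, 0.994, 0.0], [-0.003, -0.0, -1.0]]
wrist_force: [1.2, 0.3, -0.8]
grip_width: 0.0621
grip_force: 22.0
```

Request:
drive_tool:
  increments: "1 -0.0005 -0.0015 -0.006 0;1 0 0 0 0;1 0 0 -0.002 0;1 0 0 0 0;1 0 0 0 0"

```text
t: 22.98
ee_pos: [0.6014, -0.0005, 0.0287]
orientation: [[-0.994, -0.107, 0.0], [-0.107, 0.994, 0.0], [-0.0, 0.0, -1.0]]
wrist_force: [0.7, -0.1, -2.4]
grip_width: 0.0623
grip_force: 22.0
```

Request:
drive_tool:
  increments: "1 0 0 -0.0012 0;1 0 0 0 0;0.2 0 0 0 0;-0.3 0 0 0 0;-1 0 0 0 0"

```text
t: 23.4
ee_pos: [0.6015, -0.0005, 0.0275]
orientation: [[-0.994, -0.107, 0.0], [-0.107, 0.994, 0.0], [-0.0, -0.0, -1.0]]
wrist_force: [0.6, -0.8, -0.3]
grip_width: 0.0656
grip_force: 0.0
```

Request:
drive_tool:
  increments: "-1 0 0 0 0;-1 0 0 0 0;-1 0 0 0.03 0;-1 0 0 0.04 0;-1 0 0 0.04 0"

```text
t: 23.82
ee_pos: [0.6004, -0.0004, 0.1376]
orientation: [[-0.994, -0.107, -0.003], [-0.107, 0.994, -0.0], [0.003, 0.0, -1.0]]
wrist_force: [0.9, -0.2, 0.8]
grip_width: 0.0919
grip_force: 0.0
```

Request:
drive_tool:
  increments: "-1 0 0 0.04 0;-1 0 0 0 0;-1 0 0 0 0;-1 0 0 0 0"

```text
t: 24.15
ee_pos: [0.601, -0.0006, 0.1771]
orientation: [[-0.994, -0.107, -0.0], [-0.107, 0.994, -0.0], [0.0, -0.0, -1.0]]
wrist_force: [-0.5, -0.8, -0.8]
grip_width: 0.0926
grip_force: 0.0
```

```bash
python3 -c "
from h import *
im,X,W,f,p=look('w9.png')
"
```

```text
t 24.15 tcp [ 6.010e-01 -6.000e-04  1.771e-01] closing axis deg 96.1 Rz [-0. -0. -1.] q7 1.46
[451.  97.] 8797 zt 0.096 top circle [504.3 110.4] 39.0 allmid [498.4 111.3  62.8] ext [85. 77. 70.]
[279. 113.] 3424 zt 0.113 top circle [527.6  -9.2] 11.9 allmid [527.4  -9.1  99.6] ext [45. 44. 29.]
[119. 126.] 4209 zt 0.095 top circle [ 548.8 -127.4] 16.5 allmid [ 548.8 -128.3   62.2] ext [51. 51. 68.]
[278. 212.] 2361 zt 0.063 top circle [602.2  -2. ] 30.8 allmid [602.   -1.9  46.3] ext [61. 61. 37.]
```

View pics/w9.png

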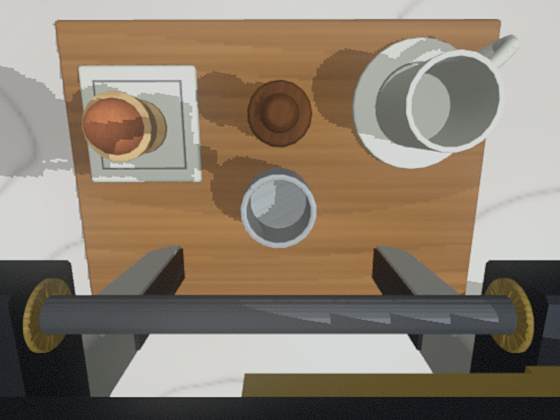

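Request:
drive_tool:
  increments: "-1 -0.0073 -0.0364 0 0;-1 -0.0073 -0.0364 0 0;-1 -0.0073 -0.0364 0 0;-1 -0.0073 -0.0364 0 0;-1 -0.0073 -0.0364 0 0"

```text
t: 24.62
ee_pos: [0.5634, -0.1837, 0.1753]
orientation: [[-0.994, -0.108, -0.003], [-0.108, 0.994, 0.001], [0.003, 0.001, -1.0]]
wrist_force: [0.4, -0.0, -0.1]
grip_width: 0.0933
grip_force: 0.0
```

Request:
drive_tool:
  increments: "-1 -0.0073 -0.0364 0 0;-1 -0.0073 -0.0364 0 0;-1 -0.0073 -0.0364 0 0;-1 -0.0073 -0.0364 0 0;-1 -0.0073 -0.0364 0 0"

```text
t: 25.03
ee_pos: [0.5269, -0.3657, 0.1752]
orientation: [[-0.994, -0.107, -0.003], [-0.107, 0.994, 0.002], [0.003, 0.002, -1.0]]
wrist_force: [0.4, -0.6, 0.6]
grip_width: 0.0933
grip_force: 0.0
```

Request:
drive_tool:
  increments: "-0.4 -0.0073 -0.0364 0 0;-0.4 -0.0073 -0.0364 0 0;-0.4 0 0 0 0;-0.4 0 0 0 0;-0.4 0 0 0 0"

```text
t: 25.45
ee_pos: [0.5132, -0.4363, 0.1754]
orientation: [[-0.994, -0.107, -0.002], [-0.107, 0.994, 0.002], [0.002, 0.003, -1.0]]
wrist_force: [0.8, 0.5, -0.4]
grip_width: 0.0668
grip_force: 0.0
```

Run:
```python
from h import *
im,X,W,f,p=look('w10.png'); z=X[...,2]
hs=cv2.cvtColor(im,cv2.COLOR_RGB2HSV); m=((hs[...,1]>90)&(z<.025)&(np.hypot(X[...,0]-.513,X[...,1]+.436)<.05)); m=m|((z>.02)&(np.hypot(X[...,0]-.513,X[...,1]+.436)<.05))
q=np.argwhere(m)[:,::-1]; w=toplane(q,W,f,p,.012); k=cv2.minEnclosingCircle((w*1000).astype(np.float32)); print('disc',k,w.min(0),w.max(0))
t=X[(z>.028)&(np.hypot(X[...,0]-.513,X[...,1]+.436)<.03)]; print('knob',cv2.minEnclosingCircle((t[:,:2]*1000).astype(np.float32)),t[:,2].max())
```

```text
t 25.45 tcp [ 0.5132 -0.4363  0.1754] closing axis deg 96.1 Rz [-0.002  0.002 -1.   ] q7 2.18
[276. 204.] 321 zt 0.036 top circle [ 514.  -438.7] 9.0 allmid [ 514.  -438.5   32. ] ext [18. 17.  8.]
disc ((757.840087890625, -408.64642333984375), 307.16802978515625) [ 0.4804149  -0.71409221] [ 0.79032097 -0.10320064]
knob ((500.1596374511719, -437.32330322265625), 22.70099639892578) 0.2987490514631017
```

Request:
drive_tool:
  increments: "-0.4 0.0006 -0.001 -0.035 0;-0.4 0 0 -0.035 0;-0.4 0 0 -0.035 0;-0.4 0 0 -0.025 0;-0.4 0 0 -0.012 0"

```text
t: 25.92
ee_pos: [0.5137, -0.435, 0.0317]
orientation: [[-0.994, -0.11, -0.004], [-0.11, 0.994, 0.004], [0.003, 0.004, -1.0]]
wrist_force: [0.2, 0.7, -0.2]
grip_width: 0.0652
grip_force: 0.0
```

Request:
drive_tool:
  increments: "-0.4 0 0 0 0;-0.4 0 0 0 0;-0.4 0 0 0 0"

```text
t: 26.17
ee_pos: [0.5155, -0.4384, 0.037]
orientation: [[-0.994, -0.108, 0.002], [-0.108, 0.994, -0.001], [-0.002, -0.001, -1.0]]
wrist_force: [0.1, -1.0, -0.9]
grip_width: 0.0646
grip_force: 0.0
```

Request:
drive_tool:
  increments: "-0.4 -0.0015 0.0005 -0.01 0;-0.4 0 0 -0.006 0;-0.4 0 0 -0.002 0;-0.4 0 0 0 0;-0.4 0 0 0 0"

```text
t: 26.58
ee_pos: [0.5128, -0.4378, 0.0174]
orientation: [[-0.994, -0.107, -0.0], [-0.107, 0.994, 0.0], [0.0, 0.0, -1.0]]
wrist_force: [-0.3, -0.1, 1.4]
grip_width: 0.0653
grip_force: 0.0
```

Request:
drive_tool:
  increments: "-0.4 0 0 0 0"

```text
t: 26.67
ee_pos: [0.5129, -0.438, 0.0176]
orientation: [[-0.994, -0.107, 0.0], [-0.107, 0.994, -0.0], [-0.0, -0.0, -1.0]]
wrist_force: [-0.7, 0.5, -0.4]
grip_width: 0.0651
grip_force: 0.0
```

Request:
drive_tool:
  increments: "0 0.001 0 -0.001 0;0.5 0 0 0 0;1 0 0 0 0;1 0 0 0 0;1 0 0 0 0"
  squeeze: 12

```text
t: 27.08
ee_pos: [0.5139, -0.4378, 0.0165]
orientation: [[-0.994, -0.107, 0.0], [-0.107, 0.994, -0.0], [-0.0, -0.0, -1.0]]
wrist_force: [-0.2, -0.2, 0.1]
grip_width: 0.0363
grip_force: 0.0
```

Request:
drive_tool:
  increments: "1 0 0 0 0;1 0 0 0 0;1 0 0 0 0;1 0 0 0 0;1 0 0 0 0"

```text
t: 27.5
ee_pos: [0.5138, -0.4378, 0.0164]
orientation: [[-0.994, -0.107, -0.0], [-0.107, 0.994, 0.0], [0.0, 0.0, -1.0]]
wrist_force: [0.5, -0.6, -0.1]
grip_width: 0.0178
grip_force: 12.0
```

Request:
drive_tool:
  increments: "1 0 0 0.015 0;1 0 0 0.035 0;1 0 0 0.04 0;1 0 0 0.04 0;1 0.0036 0.0182 0.02 0"

```text
t: 27.92
ee_pos: [0.5172, -0.4242, 0.171]
orientation: [[-0.995, -0.102, 0.004], [-0.103, 0.995, -0.005], [-0.003, -0.006, -1.0]]
wrist_force: [1.2, -0.5, 0.8]
grip_width: 0.0177
grip_force: 12.0
```

Request:
drive_tool:
  increments: "1 0.0073 0.0364 0 0;1 0.0073 0.0364 0 0;1 0.0073 0.0364 0 0;1 0.0073 0.0364 0 0;1 0.0073 0.0364 0 0"

```text
t: 28.33
ee_pos: [0.5539, -0.236, 0.1666]
orientation: [[-0.994, -0.107, 0.0], [-0.107, 0.994, -0.0], [-0.0, -0.0, -1.0]]
wrist_force: [1.4, -0.8, 0.1]
grip_width: 0.0174
grip_force: 12.0
```

Request:
drive_tool:
  increments: "1 0.0073 0.0364 0 0;1 0.0073 0.0364 0 0;1 0.0073 0.0364 0 0;1 0.0073 0.0364 0 0;1 0.0073 0.0364 0 0"

```text
t: 28.75
ee_pos: [0.5904, -0.0538, 0.1665]
orientation: [[-0.994, -0.107, 0.0], [-0.107, 0.994, -0.0], [-0.0, -0.0, -1.0]]
wrist_force: [0.2, -0.3, -1.2]
grip_width: 0.0177
grip_force: 12.0
```

Request:
drive_tool:
  increments: "1 0.0073 0.0364 0 0;1 0.0037 0.0182 0 0;1 0 0 0 0;1 0 0 0 0;1 0 0 0 0"

```text
t: 29.17
ee_pos: [0.6011, -0.0022, 0.1663]
orientation: [[-0.994, -0.106, -0.0], [-0.106, 0.994, -0.001], [0.001, -0.001, -1.0]]
wrist_force: [-1.0, 0.3, -0.8]
grip_width: 0.0177
grip_force: 12.0
```

Run:
```python
from h import *
look('w11.png')
```

```text
t 29.1667 tcp [ 0.6011 -0.0022  0.1663] closing axis deg 96.1 Rz [-0.    -0.001 -1.   ] q7 1.47
[460.  96.] 9916 zt 0.096 top circle [504. 109.] 38.1 allmid [498.5 111.3  62.8] ext [85. 78. 70.]
[281. 113.] 3735 zt 0.113 top circle [527.6  -9.1] 11.8 allmid [527.7  -9.1  99.2] ext [44. 44. 30.]
[115. 126.] 4546 zt 0.095 top circle [ 549.  -127.4] 16.7 allmid [ 548.7 -128.3   62.3] ext [51. 52. 69.]
[281. 184.] 841 zt 0.063 top circle [593.2  -2.2] 29.1 allmid [582.9  -2.2  46.2] ext [23. 58. 36.]
[549. 357.] 916 zt 0.057 top circle [719.8 264.8] 17.9 allmid [715.9 263.5  43.3] ext [45. 13. 30.]
```

View pics/w11.png

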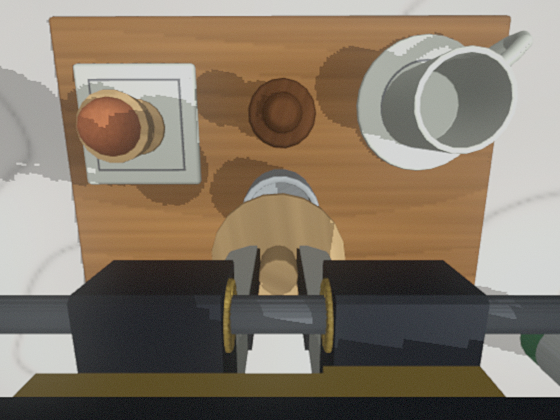

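Request:
drive_tool:
  increments: "1 0.0007 0.001 -0.03 0;1 0 0 -0.03 0;1 0 0 -0.018 0;1 0 0 0 0;1 0 0 0 0"

```text
t: 29.63
ee_pos: [0.6015, -0.0016, 0.0879]
orientation: [[-0.994, -0.105, -0.002], [-0.105, 0.994, -0.001], [0.002, -0.0, -1.0]]
wrist_force: [-0.1, 0.6, -0.1]
grip_width: 0.0174
grip_force: 12.0
```

Request:
drive_tool:
  increments: "1 0 0 0 0;1 0 0 0 0"

```text
t: 29.8
ee_pos: [0.603, -0.0006, 0.0899]
orientation: [[-0.994, -0.106, 0.002], [-0.106, 0.994, 0.0], [-0.002, -0.0, -1.0]]
wrist_force: [0.4, 0.5, -0.8]
grip_width: 0.0178
grip_force: 12.0
```

Now into the mouth gently (target TCP z ≈ 0.0724).

Request:
drive_tool:
  increments: "1 -0.001 -0.001 -0.006 0;1 0 0 -0.004 0;1 0 0 -0.003 0;1 0 0 0 0;1 0 0 0 0"

```text
t: 30.22
ee_pos: [0.601, -0.0009, 0.0752]
orientation: [[-0.994, -0.107, -0.0], [-0.107, 0.994, -0.0], [0.0, 0.0, -1.0]]
wrist_force: [0.4, 0.4, -0.4]
grip_width: 0.0177
grip_force: 12.0
```

Request:
drive_tool:
  increments: "1 0 0 -0.002 0;1 0 0 0 0;1 0 0 0 0"

```text
t: 30.47
ee_pos: [0.6011, -0.001, 0.0734]
orientation: [[-0.994, -0.107, 0.0], [-0.107, 0.994, -0.0], [0.0, -0.0, -1.0]]
wrist_force: [0.4, 0.2, 0.2]
grip_width: 0.0174
grip_force: 12.0
```

Request:
drive_tool:
  increments: "1 0.0007 0 -0.001 0;1 0 0 0 0;0.8 0 0 0 0;0.4 0 0 0 0;0.2 0 0 0 0"

```text
t: 30.88
ee_pos: [0.6019, -0.001, 0.0725]
orientation: [[-0.994, -0.107, 0.0], [-0.107, 0.994, 0.0], [-0.0, 0.0, -1.0]]
wrist_force: [0.3, -0.2, -0.3]
grip_width: 0.0267
grip_force: 0.0
```

Request:
drive_tool:
  increments: "0 0 0 0 0;0 0 0 0.015 0;0 0 0 0.035 0;0 0 0 0.04 0;0 0.02 0 0.02 0"

```text
t: 31.3
ee_pos: [0.6201, -0.0011, 0.1862]
orientation: [[-0.994, -0.107, 0.0], [-0.107, 0.994, -0.0], [-0.0, -0.0, -1.0]]
wrist_force: [0.9, 0.7, 0.1]
grip_width: 0.0465
grip_force: 0.0
```

Request:
drive_tool:
  increments: "0 0 0 0.03 0;0 0 0 0 0;0 0 0 0 0;0 0 0 0 0"

```text
t: 31.63
ee_pos: [0.6213, -0.0011, 0.212]
orientation: [[-0.994, -0.107, -0.0], [-0.107, 0.994, -0.0], [0.001, -0.0, -1.0]]
wrist_force: [-0.4, 0.1, -0.8]
grip_width: 0.0466
grip_force: 0.0
```

Run:
```python
from h import *
im,X,W,f,p=look('w12.png'); z=X[...,2]
t=X[(abs(z-.068)<.004)&(np.hypot(X[...,0]-.602,X[...,1])<.05)]; print('disc',len(t),cv2.minEnclosingCircle((t[:,:2]*1000).astype(np.float32)),np.linalg.lstsq(np.c_[t[:,:2],np.ones(len(t))],t[:,2],rcond=None)[0].round(3))
```

```text
t 31.6333 tcp [ 0.6213 -0.0011  0.212 ] closing axis deg 96.1 Rz [-0. -0. -1.] q7 1.48
[435.  75.] 6822 zt 0.096 top circle [505.  108.3] 37.1 allmid [498.3 111.4  62.7] ext [85. 78. 69.]
[282.  89.] 2890 zt 0.113 top circle [527.7  -9.2] 11.8 allmid [528.9  -9.   71.2] ext [45. 44. 86.]
[137. 102.] 3398 zt 0.095 top circle [ 548.4 -127.6] 16.8 allmid [ 548.8 -128.4   62.7] ext [51. 51. 69.]
[280. 181.] 4636 zt 0.091 top circle [602.4  -2.5] 9.1 allmid [602.2  -2.7  78.3] ext [67. 67. 28.]
disc 4233 ((602.4019165039062, -2.3199329376220703), 34.02317428588867) [ 0.001 -0.001  0.068]
```

View pics/w12.png

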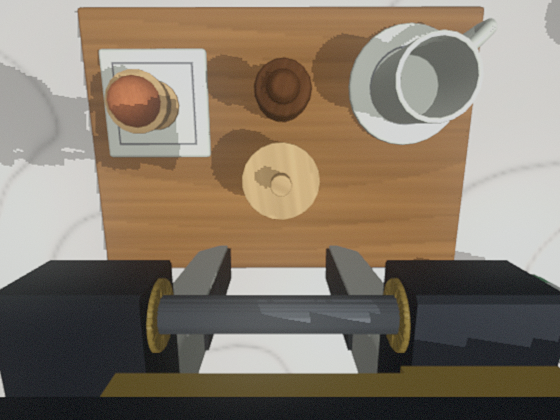

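Run:
```python
from h import *
from scipy.optimize import least_squares
def circ(w,r=None):
    w=w[np.isfinite(w).all(1)]
    g=lambda c:np.hypot(w[:,0]-c[0],w[:,1]-c[1])-c[2]
    s=least_squares(g,[*np.median(w,0),r],loss='soft_l1',f_scale=.001); return s.x.round(4)
for n in('top','scene','wrist'):
    im,X,W,f,p=cam(n); z=X[...,2]
    # mug outer rim: silhouette of points z>.086 ; angular outermost, handle sector excluded
    m=(z>.084)&(np.hypot(X[...,0]-.506,X[...,1]-.109)<.06); t=X[m][:,:2]
    hull=cv2.convexHull((t*1000).astype(np.float32))[:,0]/1000
    a=hull-[.506,.109]; k=(a@[-.768,.641])<.02; print(n,'mug',circ(hull[k],.033),k.sum())
    # saucer edge: points at z~.020 white
    hs=cv2.cvtColor(im,cv2.COLOR_RGB2HSV); m2=((hs[...,1]<70)&(abs(z-.018)<.012)&(np.hypot(X[...,0]-.505,X[...,1]-.11)<.064)).astype(np.uint8)
    m2=cv2.morphologyEx(m2,cv2.MORPH_OPEN,np.ones((3,3),np.uint8)) if n=='wrist' else m2
    q=np.argwhere(m2)[:,::-1]; w=toplane(q,W,f,p,.020); h=cv2.convexHull((w*1000).astype(np.float32))[:,0]/1000; print('  saucer',circ(h,.055),len(q))
    t=X[(z>.05)&(z<.072)&(np.hypot(X[...,0]-.5486,X[...,1]+.127)<.035)]; h=cv2.convexHull((t[:,:2]*1000).astype(np.float32))[:,0]/1000; print('  eggcup',circ(h,.026))
```

```text
top mug [0.5066 0.1073 0.0323] 16
  saucer [0.5055 0.1105 0.0549] 735
  eggcup [ 0.5478 -0.1276  0.0241]
scene mug [0.5079 0.1071 0.0339] 17
  saucer [0.5098 0.1093 0.0552] 355
  eggcup [ 0.5507 -0.1274  0.0253]
wrist mug [0.5081 0.1058 0.0329] 36
  saucer [0.5055 0.1071 0.0546] 6300
  eggcup [ 0.5489 -0.1282  0.0257]
```

```bash
python3 -c "
from workcell import robot
print(robot.sign_off())"
```

```text
the job is handed in; nothing more can be done
None
```

The board is laid and handed in at about 32 s: the mug is about 2 mm off the saucer's centre; the egg cup, mill and lidded salt pot (20 mm behind the mill) measured within about 1 mm of their spots; everything is upright and let go, and the jam jar and oil bottle were not touched.

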